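# Put the hob knob back on its stem and set it to off

### The job

One of the two control knobs of the hob has been taken off for cleaning and lies on the worktop. Fit it fully home on the bare square stem, gently, without forcing it on, and leave it set to off: its nose pointing straight to the back of the hob, at the mark, like the knob beside it. Leave the other knob as it is set, and do not shift the jar, mug or spoon.

Things in the scene. Friction and masses are not known exactly. Their poses are not given: they have to be found in the camera images.
- hob: Steel two-plate hob set in the worktop: flat panel 510 x 290 mm, upper face 10 mm above the worktop, two round hotplates 10 mm higher. Origin: centre of its underside, at worktop level; +x points to the back of the hob, away from the robot. The two controls lie 205 mm in front of the origin, 70 mm to either side; a short dark mark on the panel behind each shows off.
- knob: The loose aluminium knob, about 70 g, upright on the worktop, bore down. Round skirt 44 mm across at the underside, 39 at its top, 19 high; on it a grip bar 12 mm thick (along y), from 19 to 39 mm above the underside, reaching 20 mm behind the axis and ending in a pointed nose 26 mm in front. Origin: centre of the underside; x along the bar to the nose, z up.
- bore (a point): Centre of the mouth of the square bore in the loose knob's underside (the same point and axes as the knob's origin). The bore is 16.4 mm wide with a 1.2 mm chamfer, 16 mm deep, closed above, its sides along the knob's x and y.
- nose (a point): Tip of the loose knob's nose, half way up the grip bar: 26 mm along +x and 29 mm above the knob's origin.
- seat (a point): On the bare stem's axis, 6 mm above the hob panel (16 mm above the worktop), fixed to the hob with the hob's axes (x to its back, z up): the knob's origin is here when the knob is fully home. A knob that is not on the square stands on the stem's top, 16 mm too high.
- bare_control: The bare control: a flat round collar 58 mm across, 3 mm high, and an upright square stem, 14 x 14 mm, its flat top 22 mm above the hob panel. Origin: on its axis at panel level; hob's axes, not the stem's. The stem turns all the way round, stiffly (0.25 N m); its angle at the start is not measured: look or feel for it. The square repeats every quarter turn; the knob goes on within about 0.1 rad.
- other_seat (a point): On the axis of the other control, at the centre of the underside of the knob already fitted there, 6 mm above the hob panel; fixed, with the hob's axes.
- other_knob (a joint): Angle of the fitted knob (same shape as the loose one), rad, 0 = off (nose to the back of the hob), positive anticlockwise from above.
- jar: Glass spice jar with a steel cap, 56 mm across, 100 mm high, standing on the worktop. Origin: centre of its underside.
- spoon: Wooden spoon lying on the worktop beside the hob. Origin: middle of its underside; x along its length.
- mug: White ceramic mug, 80 mm across, 95 mm high, on the worktop. Origin: centre of its underside.
There are look-alikes about, which are no part of the job. What is shaped like the knob but brown or green is not meant.

How it is judged:
At the end, for the whole second after the job is handed in: The knob is on the bare stem, its underside within 4 mm of the fully home height and 4 mm of the stem's axis, upright within 0.15 rad, its nose pointing to the back of the hob within 12 degrees (0.21 rad), at rest (z of knob in the frame of seat between -0.004 and 0.004 m and horizontal distance between knob and seat below 0.004 m and angle between knob's own z axis and vertical below 0.15 rad and angle between the x axis of knob and the x axis of seat, either way round below 0.21 rad and x of nose in the frame of seat above 0.015 m and linear speed of knob below 0.02 m/s); the robot touches nothing.
It fails at once if the other knob is turned by more than 0.2 rad (value of joint other_knob above 0.2 rad or value of joint other_knob below -0.2 rad).
It fails at once if the jar, mug or spoon is shifted by more than 30 mm (distance of any of jar, mug, spoon from where it was at the start of the episode above 0.03 m).
It fails at once if the knob is forced: pressed on the stem's end with more than 40 N, while it has not yet slid on (over 12 mm short of fully home) (contact force between knob and bare_control above 40 N and z of knob in the frame of seat above 0.012 m).
It also fails if it takes over 64 s, if anything falls off the work surface, if the arm or the gripper's body presses on something with over 40 N, if the wrist force passes 120 N, or if a joint passes its speed limit or range.

### The arm

A 6-joint arm with a two-finger parallel gripper is mounted at the origin on the work surface. World frame = base frame: x ahead of the robot, y to its left, z up, the work surface at z = 0. Lengths are in m, angles in rad, forces in N, time in s.
With the tool pointing down it reaches from about 0.425 to 1.125 m from the base axis. Payload 14.9 kg.
Tool frame: the origin (TCP) lies midway between the tips of the shut fingers; the grasp point (between the pads) lies grip_point_offset behind it (grip_point_offset is the distance from the TCP to the grasp point, in m); z points along the fingers, y is the line along which they close (so a half turn about z gives the same grasp; the last joint's range is limited). The gripper opens to 91 mm and grips with 3 to 60 N. Pads are 32 mm wide; open, the fingers measure 118 mm over their backs; the gripper's body (76 mm by 178 mm) begins 60 mm behind the grasp point.
Start: joints at [-1.264, 0.379, 1.734, -0, 1.028, -0.033], TCP at [0.233, -0.66, 0.214] pointing down, gripper open.
Joint ranges: [-2.77, 2.77], [-0.74, 2.19], [0, 2.66], [-1.06, 4.2], [0.31, 2.87], [-3.08, 3.08]. Speed limits (rad/s): [1.89, 1.89, 2.39, 3.14, 3.14, 3.14].

### API

Orientations are given as a rotation vector (axis times angle).
In Python, from cell import * gives the robot as it stands.
- The arm moves only by the shell command python3 -m jog 'ROWS' [FORCE]. ROWS is text: rows parted by semicolons, each of 7 numbers parted by spaces: the turn, a rotation vector about the tool's x, y, z in degrees, then the shift along the tool's x, y, z in mm, then the opening, from -1 (shut) to 1 (fully open). A call has 1 to 10 rows; each row shifts and turns the commanded pose from where the row before left it, along the tool's axes as they then stand; what a row does not reach is not made up. A row lasts 1/10 s, in which the tool goes at most 50 mm and 8.59 degrees, less where a joint would pass 70% of its speed; a pose out of reach is approached as far as the arm can. A call is refused whole if a number of a shift passes 50 or a number of a turn 8.59, either way. A call with a gripper value outside its range is refused whole. The fingers move at their own pace and stop on an object; FORCE is the grip in N (left out, the last holds). Time passes only in rows, so rows that do not move let the fingers close. It gives the time, the measured TCP pose, the force, the opening and the grip force at its end, in the units of the state.
- state(): the state, without advancing time (a new reading comes with each control period).
- snapshot(name): name is "scene" or "top" or "wrist"; returns the picture (400x640x3 uint8, red, green, blue); there is no depth.
- camera_model(name): a dict with "fx", "fy", "cx", "cy" (pixels), "k1" (the pictures are not rectified: a ray, as slopes to the right and down, at radius r is drawn at 1 + k1 r^2 times it, then the intrinsics apply), "R" (3x3) and "t" (3): a world point X has camera coordinates R X + t; the wrist camera has in their place "tool_from_camera" (4x4, takes a point from camera to tool coordinates, whose origin is the TCP and whose axes are the flange's). Camera axes: x right, y down, z forward; pixel columns grow to the right and rows downward; lengths in m; the calibration is good to about 2 mm. A picture is of the moment at which its call begins: read the wrist's pose just before it. camera_model takes no time and is no camera call.
- close_job(): hands the job in; it is judged then, once.
Trained networks look in the newest picture that a camera, given by its name, has taken for a name from the list of things; names that differ only in an ending like _2 or _b are one class to them, and where a whole thing is asked for, a point or a joint stands for the part that bears it (a point fixed in the world has none). Each returns a list of dicts, best first, with "confidence" (0 to 1); they miss things now and then, are a little off and sometimes report something else, mostly with a low value. They report only what shows in the picture. A call takes as long as a camera call. They do not tell look-alikes from the thing itself.
- outline_of(camera, query): "mask" (400x640 bool, what is visible of it) and "bbox" ([left, top, right, bottom] in pixels, round what is visible of it).
- pinpoint(camera, query): "at" ([column, row] in pixels: a listed point, or the origin of a listed thing).
The state is a dict: "t": time; "joint_positions": joint angles; "joint_velocities": joint speeds; "joint_efforts": joint torques, N m; "eef_pos": TCP position; "orientation": TCP orientation; "force": force on the tool from outside, world axes, zero at the start; "ft_torque": the same for the moment, N m; "finger_gap": finger opening in m; "grip_force": force on a finger pad.
Only numpy, scipy, OpenCV 4.12 (cv2) and the standard library are available. Lean on these libraries where they do the work, as an engineer would, in place of code of your own. Each camera call takes 0.05 s, during which the arm holds its last target. There are 200 camera calls.

## Working session

There is one attempt and no reset: what is moved stays moved. The work goes in short steps, Python scripts to look and compute and a shell command to move; the robot and the scene stay as the last step left them, time stands still between calls to the robot, and variables do not carry over. Pictures are saved under pics/ and viewed, at most 10 in all, crops included, and the job is handed in when it is done.

```bash
mkdir -p pics; ls; cat > h.py <<'E'
from cell import *
import numpy as np, cv2
from scipy.spatial.transform import Rotation as R
def cam(name):
    m=camera_model(name)
    if name=="wrist":
        s=state(); T=np.eye(4); T[:3,:3]=R.from_rotvec(s["orientation"]).as_matrix(); T[:3,3]=s["eef_pos"]
        C=np.linalg.inv(T@np.array(m["tool_from_camera"])); m["R"],m["t"]=C[:3,:3],C[:3,3]
    m["R"]=np.array(m["R"]);m["t"]=np.array(m["t"]); return m
def ray(m,px):
    K=np.array([[m["fx"],0,m["cx"]],[0,m["fy"],m["cy"]],[0,0,1]],float)
    d=np.array([(px[0]-m["cx"])/m["fx"],(px[1]-m["cy"])/m["fy"]]);u=d.copy()
    for _ in range(20): u=d/(1+m["k1"]*(u@u))
    v=m["R"].T@np.array([u[0],u[1],1.]); return -m["R"].T@m["t"],v/np.linalg.norm(v)
def at_z(m,px,z):
    o,v=ray(m,px); return o+v*(z-o[2])/v[2]
def proj(m,X):
    c=m["R"]@np.array(X,float)+m["t"];u=c[:2]/c[2];u=u*(1+m["k1"]*(u@u))
    return np.array([m["fx"]*u[0]+m["cx"],m["fy"]*u[1]+m["cy"]])
def tri(rs):
    A=sum(np.eye(3)-np.outer(v,v) for o,v in rs);b=sum((np.eye(3)-np.outer(v,v))@o for o,v in rs)
    return np.linalg.solve(A,b)
def save(name,im): cv2.imwrite("pics/"+name+".png",cv2.cvtColor(im,cv2.COLOR_RGB2BGR))
E
python3 - <<'E'
from h import *
np.set_printoptions(precision=4,suppress=True)
s=state();print(s["t"],s["eef_pos"],s["orientation"],s["finger_gap"]);
ms={}
for c in("top","scene"):
    ms[c]=cam(c);save(c,snapshot(c))
    for q in ("knob","nose","seat","bare_control","other_seat","hob","jar","mug","spoon"):
        for d in pinpoint(c,q)[:5]:
            z={"nose":.029,"seat":.016,"bare_control":.01,"other_seat":.016}.get(q,0)
            print(c,q,round(d["confidence"],2),np.round(d["at"]),at_z(ms[c],d["at"],z)[:2])
print(camera_model("wrist")["tool_from_camera"])
import cell;print([n for n in dir(cell) if 'grip' in n], state().keys())
E
```

```text
pics
0.0 [ 0.2332 -0.6596  0.2133] [-3.0953 -0.531   0.0002] 0.09150389220849173
top knob 0.61 [168. 264.] [0.4013 0.4608]
top knob 0.6 [217. 226.] [0.5106 0.3218]
top knob 0.54 [192. 224.] [0.5156 0.3955]
top nose 0.75 [164. 255.] [0.4253 0.4648]
top nose 0.71 [207. 251.] [0.4393 0.3415]
top nose 0.68 [214. 216.] [0.5372 0.3246]
top nose 0.58 [197. 219.] [0.5286 0.3739]
top seat 0.75 [308. 209.] [0.5616 0.0585]
top bare_control 0.67 [313. 213.] [0.552  0.0443]
top bare_control 0.6 [343. 147.] [ 0.748  -0.0417]
top other_seat 0.52 [355. 216.] [ 0.5444 -0.0771]
top jar 0.68 [448. 246.] [ 0.4617 -0.3482]
top mug 0.36 [354. 214.] [ 0.5501 -0.076 ]
top spoon 0.63 [182. 172.] [0.671  0.4328]
scene knob 0.69 [379. 130.] [0.3996 0.4577]
scene knob 0.69 [387. 154.] [0.5229 0.3837]
scene knob 0.43 [366. 142.] [0.4276 0.3702]
scene nose 0.71 [362. 140.] [0.4397 0.3406]
scene nose 0.58 [375. 156.] [0.5338 0.314 ]
scene nose 0.51 [387. 125.] [0.4239 0.4717]
scene nose 0.43 [384. 147.] [0.5137 0.3733]
scene seat 0.59 [321. 192.] [0.5584 0.0682]
scene bare_control 0.67 [316. 196.] [0.5548 0.0483]
scene other_seat 0.59 [280. 212.] [ 0.5524 -0.0833]
scene hob 0.74 [336. 251.] [ 0.7614 -0.0352]
scene hob 0.23 [280. 213.] [ 0.5429 -0.0776]
scene jar 0.55 [190. 239.] [ 0.4791 -0.3446]
scene mug 0.7 [187. 300.] [ 0.6623 -0.441 ]
scene spoon 0.89 [427. 172.] [0.6709 0.4281]
[[ 0.0008 -0.9567 -0.291   0.0828]
 [ 1.      0.001  -0.0006 -0.0001]
 [ 0.0009 -0.291   0.9567 -0.1706]
 [ 0.      0.      0.      1.    ]]
['grip_point_offset'] dict_keys(['t', 'joint_positions', 'joint_velocities', 'joint_efforts', 'eef_pos', 'orientation', 'force', 'ft_torque', 'grip_force', 'finger_gap'])
```

```bash
python3 - <<'E'
from h import *
print(grip_point_offset)
im=cv2.cvtColor(cv2.imread("pics/top.png"),cv2.COLOR_BGR2RGB)
a=cv2.resize(im[130:290,140:400],None,fx=3,fy=3,interpolation=cv2.INTER_CUBIC)
save("topcrop",a)
E
```

```text
0.0188
```

View pics/topcrop.png

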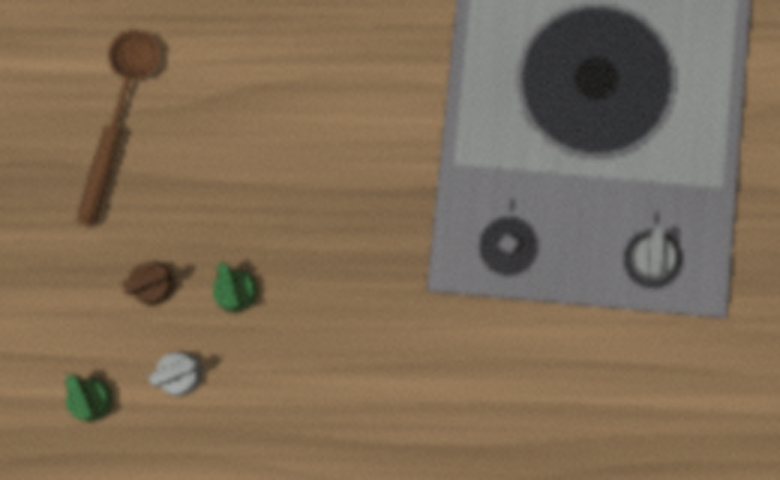

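The bare metal knob is at full-frame ≈(199,254) and the bare stem at ≈(309,211), turned roughly 45°. The brown and green knobs are look-alikes. I'm moving the wrist over the loose knob.

```bash
python3 -m jog '0 0 0 42 -26 0 1;0 0 0 42 -26 0 1;0 0 0 42 -26 0 1;0 0 0 42 -26 0 1;0 0 0 42 -26 0 1;0 0 0 42 -26 0 1;0 0 0 42 -26 0 1;0 0 0 42 -26 0 1;0 0 0 42 -26 0 1;0 0 0 42 -26 0 1' && python3 -m jog '0 0 0 8 -45 0 1;0 0 0 8 -45 0 1;0 0 0 8 -45 0 1;0 0 0 8 -45 0 1;0 0 0 8 -45 0 1;0 0 0 8 -45 0 1;0 0 0 8 -45 0 1;0 0 0 8 -45 0 1;0 0 0 8 -45 0 1;0 0 0 8 -45 0 1'
```

```text
t: 2.0
eef_pos: [0.5437, -0.2731, 0.2142]
orientation: [3.096, 0.531, 0.001]
force: [0.4, -1.3, -0.3]
finger_gap: 0.0913
grip_force: 0.0
t: 3.0
eef_pos: [0.4676, 0.1779, 0.2143]
orientation: [-3.096, -0.531, -0.001]
force: [1.5, -0.1, 0.5]
finger_gap: 0.0916
grip_force: 0.0
```

```bash
python3 -m jog '0 0 0 6 -45 0 1;0 0 0 6 -45 0 1;0 0 0 6 -45 0 1;0 0 0 6 -45 0 1;0 0 0 0 0 0 1'; python3 - <<'E'
from h import *
m=cam("wrist");im=snapshot("wrist");save("w1",im)
for q in("knob","nose","bore"):
    for d in pinpoint("wrist",q)[:4]:
        print(q,round(d["confidence"],2),np.round(d["at"]),at_z(m,d["at"],.029 if q=="nose" else 0).round(4))
print(m["fx"],state()["t"])
E
```

```text
t: 3.5
eef_pos: [0.4298, 0.3578, 0.2143]
orientation: [-3.094, -0.537, -0.001]
force: [-0.5, 0.5, -1.0]
finger_gap: 0.091
grip_force: 0.0
knob 0.93 [313.  74.] [0.5145 0.4024 0.    ]
knob 0.92 [384. 109.] [0.5072 0.3201 0.    ]
knob 0.77 [231. 160.] [0.3994 0.4585 0.    ]
knob 0.7 [314. 161.] [0.429  0.3715 0.    ]
nose 0.83 [340. 163.] [0.4414 0.3466 0.029 ]
nose 0.71 [340.  68.] [0.5279 0.3788 0.029 ]
nose 0.62 [392.  81.] [0.5338 0.3277 0.029 ]
nose 0.61 [224. 136.] [0.4282 0.4653 0.029 ]
bore 0.91 [386. 108.] [0.5082 0.318  0.    ]
bore 0.73 [313. 160.] [0.4294 0.3732 0.    ]
bore 0.65 [311.  74.] [0.5139 0.404  0.    ]
bore 0.63 [237. 157.] [0.4045 0.453  0.    ]
355.2819754790551 3.7
```

View pics/w1.png

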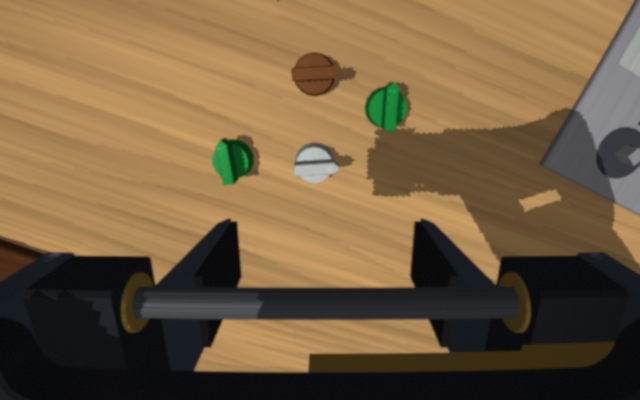

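The aluminium knob is at (314,161) with its nose to the right at (340,163), so its world yaw is about -66°. I'll turn the tool x axis to about 114°, lower it, and measure again from there.

```bash
python3 -m jog '0 0 -8.5 0 0 8 1;0 0 -8.5 0 0 8 0.5;0 0 -8.5 0 0 8 0;0 0 -8.5 0 0 8 0;0 0 -8.5 0 0 8 0;0 0 -8.5 0 0 8 0;0 0 -8.5 0 0 8 0;0 0 -8.5 0 0 8 0;0 0 -8.5 0 0 8 0;0 0 -8.5 0 0 8 0'; python3 -m jog '0 0 -8.5 0 0 5 0;0 0 0 0 0 0 0'; python3 - <<'E'
from h import *
m=cam("wrist");im=snapshot("wrist");save("w2",im)
for q in("knob","nose","bore"):
    for d in pinpoint("wrist",q)[:4]:
        print(q,round(d["confidence"],2),np.round(d["at"]),at_z(m,d["at"],.029 if q=="nose" else 0).round(4))
for d in outline_of("wrist","knob")[:3]: print(d["bbox"],d["confidence"])
s=state();print(s["joint_positions"],s["t"],s["finger_gap"])
print(R.from_rotvec(s["orientation"]).as_matrix().round(3))
E
```

```text
t: 4.7
eef_pos: [0.4313, 0.3525, 0.1338]
orientation: [1.919, 2.487, 0.0]
force: [-0.3, -0.3, 0.1]
finger_gap: 0.0456
grip_force: 0.0
t: 4.9
eef_pos: [0.4308, 0.3524, 0.1285]
orientation: [-1.733, -2.62, 0.002]
force: [0.4, 0.0, 0.6]
finger_gap: 0.0457
grip_force: 0.0
knob 0.78 [345.  57.] [0.4038 0.4553 0.    ]
knob 0.69 [331. 165.] [0.4281 0.3707 0.    ]
knob 0.69 [392. 254.] [0.5134 0.3156 0.    ]
knob 0.63 [435. 170.] [0.513  0.4017 0.    ]
nose 0.85 [383.  51.] [0.4268 0.4675 0.029 ]
nose 0.84 [424. 262.] [0.5315 0.3302 0.029 ]
nose 0.82 [447. 210.] [0.5266 0.379  0.029 ]
nose 0.71 [333. 205.] [0.4395 0.3469 0.029 ]
bore 0.95 [331. 166.] [0.4286 0.37   0.    ]
bore 0.7 [436. 172.] [0.5144 0.4013 0.    ]
bore 0.69 [390. 249.] [0.5099 0.3198 0.    ]
bore 0.62 [344.  56.] [0.4027 0.4556 0.    ]
[411.7, 144.3, 469.6, 215.8] 0.95
[368.7, 229.4, 418.3, 266.2] 0.83
[313.9, 26.0, 381.5, 82.4] 0.8
[6.45185085e-01 2.78591130e-01 2.06074398e+00 6.67703300e-06
 8.01630088e-01 2.47594786e-01] 5.15 0.04553729654087754
[[-0.387  0.922  0.   ]
 [ 0.922  0.387  0.   ]
 [ 0.     0.001 -1.   ]]
```

View pics/w2.png

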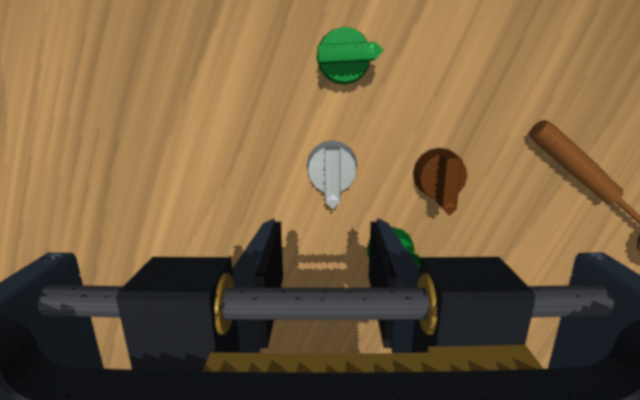

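```bash
python3 - <<'E'
from h import *
m2=cam("wrist")
m=camera_model("wrist")
T=np.eye(4);T[:3,:3]=R.from_rotvec([-3.094,-.537,-.001]).as_matrix();T[:3,3]=[.4298,.3578,.2143]
C=np.linalg.inv(T@np.array(m["tool_from_camera"]));m1=dict(m,R=C[:3,:3],t=C[:3,3])
print(tri([ray(m1,(313.5,160.5)),ray(m2,(331,165.5))]),tri([ray(m1,(340,163)),ray(m2,(333,205))]))
E
python3 -m jog '0 0 -2 18 5 20 0;0 0 0 0 0 25 0;0 0 0 0 0 25 0;0 0 0 0 0 10 0;0 0 0 0 0 0 0' 30
```

```text
[ 0.42925678  0.3714767  -0.00118455] [0.44117108 0.34594373 0.02299142]
t: 5.65
eef_pos: [0.4278, 0.3718, 0.048]
orientation: [-1.69, -2.648, 0.003]
force: [-0.7, -0.2, 0.3]
finger_gap: 0.0455
grip_force: 0.0
```

Two-view heights come out at -1 mm for the bore and 23 mm for the nose, which agrees with the text. I'll lower to 23 mm and grip.

```bash
python3 -m jog '0 0 0 0 0 12 0;0 0 0 0 0 13 0;0 0 0 0 0 0 0;0 0 0 0 0 0 -1;0 0 0 0 0 0 -1;0 0 0 0 0 0 -1;0 0 0 0 0 0 -1;0 0 0 0 0 0 -1' 30; python3 -m jog '0 0 0 0 0 -20 -1;0 0 0 0 0 -40 -1;0 0 0 0 0 -40 -1;0 0 0 0 0 -10 -1;0 0 0 0 0 0 -1'; python3 - <<'E'
from h import *
m=cam("wrist");im=snapshot("wrist");save("w3",im)
print(state()["orientation"],state()["ft_torque"])
for q in ("bore","nose"):
  for d in pinpoint("wrist",q)[:3]:
    print(q,d["confidence"],d["at"])
E
```

```text
t: 6.45
eef_pos: [0.4284, 0.3724, 0.0242]
orientation: [1.689, 2.649, 0.001]
force: [-0.3, 0.5, 0.9]
finger_gap: 0.0121
grip_force: 30.0
t: 6.95
eef_pos: [0.429, 0.3729, 0.1355]
orientation: [1.688, 2.648, 0.005]
force: [0.4, -0.8, -1.3]
finger_gap: 0.0117
grip_force: 30.0
[1.68857518e+00 2.64891590e+00 1.21688991e-03] [-0.05701216 -0.14515497  0.02364296]
bore 0.65 [425.1, 191.5]
bore 0.59 [341.7, 84.0]
bore 0.55 [377.3, 266.9]
nose 0.96 [326.1, 301.0]
nose 0.7 [428.4, 231.9]
nose 0.64 [374.9, 82.6]
```

View pics/w3.png

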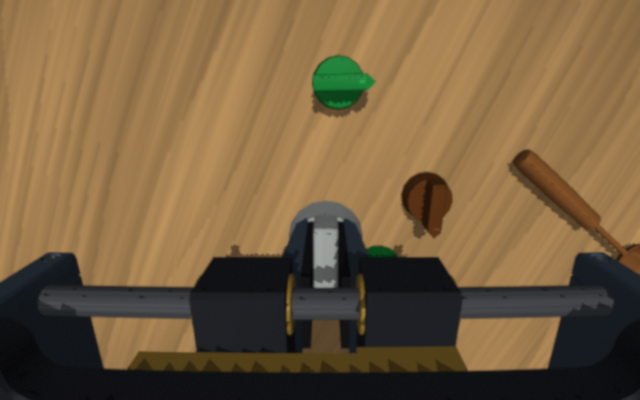

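The knob is held, with a 12 mm gap and the skirt visible around (326,201). I'm now carrying it to the far side of the stem so the wrist camera can see the stem.

```bash
python3 -m jog '0 0 0 -47 7 0 -1;0 0 0 -47 7 0 -1;0 0 0 -47 7 0 -1;0 0 0 -47 7 0 -1;0 0 0 -47 7 0 -1;0 0 0 -47 7 0 -1;0 0 0 -47 7 0 -1;0 0 0 -47 7 0 -1;0 0 0 0 0 0 -1' 40; python3 -m jog '0 0 -8.5 0 0 0 -1;0 0 -8.5 0 0 0 -1;0 0 -8.5 0 0 0 -1;0 0 -8.5 0 0 0 -1;0 0 -8.5 0 0 0 -1;0 0 -8.5 0 0 0 -1;0 0 -8.5 0 0 0 -1;0 0 0 0 0 0 -1;0 0 0 0 0 0 -1'; python3 - <<'E'
from h import *
m=cam("wrist");im=snapshot("wrist");save("w4",im)
print(m["R"].round(3).tolist(),m["t"].round(4).tolist(),state()["joint_positions"].round(3))
for q,z in (("seat",.016),("bare_control",.01),("other_seat",.016)):
  for d in pinpoint("wrist",q)[:2]:
    print(q,d["confidence"],d["at"],at_z(m,d["at"],z).round(4))
E
```

```text
t: 8.0
eef_pos: [0.6396, 0.051, 0.1322]
orientation: [-1.693, -2.646, 0.001]
force: [-0.6, 0.3, -1.5]
finger_gap: 0.0121
grip_force: 40.0
t: 8.9
eef_pos: [0.6371, 0.0553, 0.1328]
orientation: [-0.158, -3.136, 0.0]
force: [-0.1, -0.3, -1.0]
finger_gap: 0.0119
grip_force: 40.0
[[0.1, 0.995, 0.001], [0.953, -0.096, 0.289], [0.287, -0.028, -0.957]] [-0.1191, -0.6104, 0.1329] [ 0.05   0.39   1.893  0.     0.86  -1.42 ]
seat 0.78 [315.2, 89.4] [0.5562 0.0559 0.016 ]
seat 0.62 [135.9, 90.4] [ 0.5416 -0.0853  0.016 ]
bare_control 0.71 [315.1, 88.6] [0.5556 0.0557 0.01  ]
other_seat 0.67 [137.2, 91.9] [ 0.5428 -0.0845  0.016 ]
```

View pics/w4.png

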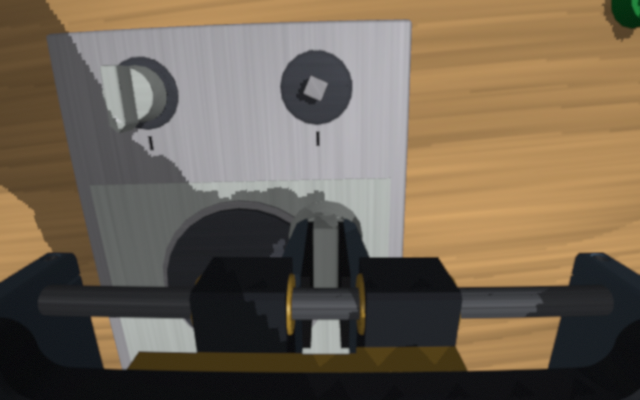

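The bare control is at (315,88), with its stem visibly turned by about 25°. The marks are at (318,138) and (151,143). Next I'll measure the stem angle, the hob yaw and the knob's offset in the hand.

```bash
cat > stem.py <<'E'
from h import *
def stem(m,im,c):
    g=cv2.cvtColor(im,cv2.COLOR_RGB2GRAY)
    c=np.round(c).astype(int);s=26
    p=cv2.resize(g[c[1]-s:c[1]+s,c[0]-s:c[0]+s],None,fx=8,fy=8,interpolation=cv2.INTER_CUBIC)
    b=(p>(120)).astype(np.uint8)
    n,l,st,ce=cv2.connectedComponentsWithStats(b)
    i=1+np.argmin([np.hypot(*(x-s*8))+ (1e4 if a[4]<2000 else 0) for x,a in zip(ce[1:],st[1:])])
    cn=max(cv2.findContours((l==i).astype(np.uint8),0,2)[0],key=cv2.contourArea)[:,0]/8.+c-s-.44
    W=np.array([at_z(m,q,.032)[:2] for q in cn]).astype(np.float32)
    r=cv2.minAreaRect(W*1000); return cn.mean(0),r,p
E
python3 - <<'E'
from stem import *
im=cv2.cvtColor(cv2.imread("pics/w4.png"),cv2.COLOR_BGR2RGB)
m=cam("wrist")
px,r,p=stem(m,im,(315,88));print(px,r)
print("marks",[at_z(m,q,.01).round(4) for q in((318,138),(151,143))])
# collar ellipse
g=cv2.cvtColor(im,cv2.COLOR_RGB2GRAY)[40:135,270:362];b=((g<100)).astype(np.uint8)
b=cv2.morphologyEx(b,cv2.MORPH_CLOSE,np.ones((3,3)))
n,l,st,ce=cv2.connectedComponentsWithStats(b);i=l[20,46] if l[20,46] else 1+np.argmax(st[1:,4])
cn=max(cv2.findContours((l==i).astype(np.uint8),0,2)[0],key=cv2.contourArea)[:,0]+[270,40]
W=np.array([at_z(m,q,.013)[:2] for q in cn]).astype(np.float32)*1000
print("collar",cv2.minEnclosingCircle(W),cv2.fitEllipse(W))
# held knob skirt far edge: tool coords
T=np.array(m["tool_from_camera"])
for off in (-3,0,3):
  X=T_=None
  mm=dict(m); C=np.linalg.inv(T); mm["R"],mm["t"]=C[:3,:3],C[:3,3]
  print(off,proj(mm,[.022+off/1e3,0,.0242]),proj(mm,[.0195+off/1e3,0,.0052]))
cr=cv2.imread("pics/w3.png")[185:310,270:380]
cv2.imwrite("pics/c.png",np.hstack([cv2.resize(cr,None,fx=4,fy=4),cv2.resize(cv2.cvtColor(p,cv2.COLOR_GRAY2BGR),(300,500))]))
E
```

```text
[315.30930748  87.57454294] ((555.6359252929688, 56.20674133300781), (13.394998550415039, 13.302618026733398), 61.4644889831543)
marks [array([0.5957, 0.0536, 0.01  ]), array([ 0.5856, -0.0865,  0.01  ])]
collar ((555.6825561523438, 55.95822525024414), 28.343353271484375) ((555.6831665039062, 56.09733581542969), (55.334938049316406, 55.47225570678711), 101.69055938720703)
-3 [324.73691784 201.18911619] [324.70407224 216.87376204]
0 [324.73845401 196.22197241] [324.70555499 211.51766358]
3 [324.74001549 191.21208656] [324.70706677 206.110065  ]
```

View pics/c.png

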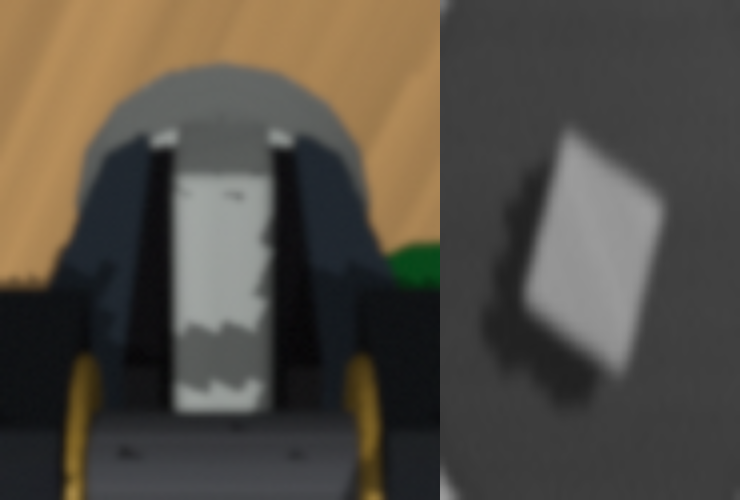

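The stem is at (0.5556, 0.0561) and the collar agrees. Its edges lie at 61.5°/-28.5°, the hob yaw is about -4.5°, and the knob axis sits -2.7 mm in tool x and +0.6 mm in tool y from the TCP. I'll align the nose to -28.5° above the stem.

```bash
python3 -m jog '0 0 0 42 -3.5 0 -1;0 0 0 42 -3.5 0 -1;0 0 7.6 0 0 10 -1;0 0 7.6 0 0 20 -1;0 0 7.5 0 0 20 -1;0 0 0 0 0 12 -1;0 0 0 0 0 0 -1;0 0 0 0 0 0 -1'; python3 - <<'E'
from h import *
s=state();M=R.from_rotvec(s["orientation"]).as_matrix();print(M.round(3))
print(s["eef_pos"],np.degrees(np.arctan2(-M[1,0],-M[0,0])))
tgt=np.array([.5556,.0561,0])+.0027*M[:,0]-.0006*M[:,1]
print("shift mm",(M.T@(tgt-s["eef_pos"])*1e3).round(1))
m=cam("wrist");a=[at_z(m,q,.01) for q in((318,138),)]
E
```

```text
t: 9.9
eef_pos: [0.5537, 0.0562, 0.0723]
orientation: [0.762, 3.048, -0.0]
force: [0.8, 0.5, 0.2]
finger_gap: 0.0116
grip_force: 40.0
[[-0.882  0.471  0.   ]
 [ 0.471  0.882 -0.   ]
 [-0.    -0.    -1.   ]]
[0.55373469 0.05620481 0.07225775] -28.083345760863676
shift mm [ 1.   0.2 72.3]
```

```bash
python3 -m jog '0 0 0 1 0 4 -1;0 0 0 0 0 4 -1;0 0 0 0 0 4 -1;0 0 0 0 0 0 -1'; python3 -m jog '0 0 0 0 0 1 -1;0 0 0 0 0 1 -1;0 0 0 0 0 1 -1'; python3 -m jog '0 0 0 0 0 1 -1;0 0 0 0 0 0 -1'
```

```text
t: 10.3
eef_pos: [0.5524, 0.0567, 0.0595]
orientation: [-0.766, -3.046, 0.0]
force: [-1.0, -0.7, -0.6]
finger_gap: 0.0118
grip_force: 40.0
t: 10.6
eef_pos: [0.5527, 0.0567, 0.057]
orientation: [0.766, 3.047, 0.0]
force: [-0.5, -0.3, -0.9]
finger_gap: 0.0119
grip_force: 40.0
t: 10.8
eef_pos: [0.5526, 0.0567, 0.0558]
orientation: [-0.766, -3.047, 0.0]
force: [-0.2, 0.1, -0.2]
finger_gap: 0.0117
grip_force: 40.0
```

```bash
python3 -m jog '0 0 0 0 0 1 -1;0 0 0 0 0 0 -1'; python3 -m jog '0 0 0 0 0 1 -1;0 0 0 0 0 0 -1'
```

```text
t: 11.0
eef_pos: [0.5526, 0.0567, 0.0548]
orientation: [-0.766, -3.047, 0.0]
force: [-0.6, 0.5, -1.0]
finger_gap: 0.0118
grip_force: 40.0
t: 11.2
eef_pos: [0.5525, 0.0567, 0.0538]
orientation: [-0.766, -3.047, 0.0]
force: [0.5, -0.6, -0.7]
finger_gap: 0.0117
grip_force: 40.0
```

```bash
python3 -m jog '0 0 0 0 0 1 -1;0 0 0 0 0 0 -1'
```

```text
t: 11.4
eef_pos: [0.5525, 0.0567, 0.0528]
orientation: [-0.766, -3.047, 0.0]
force: [-0.7, 0.0, -0.7]
finger_gap: 0.0116
grip_force: 40.0
```

There is no contact force below the stem-top height, so it is sliding on.

```bash
python3 -m jog '0 0 0 0 0 1 -1;0 0 0 0 0 1 -1;0 0 0 0 0 1 -1;0 0 0 0 0 0 -1'; python3 -m jog '0 0 0 0 0 1.5 -1;0 0 0 0 0 1.5 -1;0 0 0 0 0 1.5 -1;0 0 0 0 0 1.5 -1;0 0 0 0 0 0 -1'; python3 -m jog '0 0 0 0 0 1 -1;0 0 0 0 0 1 -1;0 0 0 0 0 0 -1'
```

```text
t: 11.8
eef_pos: [0.5525, 0.0567, 0.0498]
orientation: [-0.766, -3.047, 0.0]
force: [0.4, -0.1, -1.3]
finger_gap: 0.0117
grip_force: 40.0
t: 12.3
eef_pos: [0.5525, 0.0566, 0.0437]
orientation: [-0.766, -3.046, 0.0]
force: [0.0, -0.1, -0.8]
finger_gap: 0.0117
grip_force: 40.0
t: 12.6
eef_pos: [0.5525, 0.0567, 0.0418]
orientation: [-0.766, -3.047, 0.0]
force: [-0.0, 0.9, -0.2]
finger_gap: 0.0117
grip_force: 40.0
```

```bash
python3 -m jog '0 0 0 0 0 1 -1;0 0 0 0 0 0 -1'; python3 -m jog '0 0 0 0 0 1 -1;0 0 0 0 0 0 -1'
```

```text
t: 12.8
eef_pos: [0.5526, 0.0567, 0.0408]
orientation: [-0.766, -3.047, 0.0]
force: [0.8, -0.1, -0.2]
finger_gap: 0.0115
grip_force: 40.0
t: 13.0
eef_pos: [0.5526, 0.0567, 0.0399]
orientation: [0.766, 3.047, 0.0]
force: [-0.0, -0.1, 0.6]
finger_gap: 0.0118
grip_force: 40.0
```

```bash
python3 - <<'E'
from h import *
im=cv2.imread("pics/w4.png")
# hob yaw from front edge (x-const) using w4 pose
m=camera_model("wrist")
T=np.eye(4);T[:3,:3]=R.from_rotvec([-.158,-3.136,0]).as_matrix();T[:3,3]=[.6371,.0553,.1328]
C=np.linalg.inv(T@np.array(m["tool_from_camera"]));m=dict(m,R=C[:3,:3],t=C[:3,3])
g=cv2.cvtColor(im,cv2.COLOR_BGR2GRAY).astype(float)
sat=cv2.cvtColor(im,cv2.COLOR_BGR2HSV)[...,1].astype(float)
def yaw(P):
    W=np.array([at_z(m,q,.01)[:2] for q in P]);v=cv2.fitLine(W.astype(np.float32),cv2.DIST_HUBER,0,1e-4,1e-4).ravel();return np.degrees(np.arctan2(v[1],v[0]))
P=[]
for c in range(120,400,10):
    d=np.abs(np.diff(sat[10:50,c]));P.append((c,10.5+d.argmax()))
print("front",yaw(P)-90,P[::6])
P=[]
for r in range(30,240,10):
    d=np.abs(np.diff(sat[r,385:430]));P.append((385.5+d.argmax(),r))
print("side",yaw(P),P[::5])
E
```

```text
front -4.338814 [(120, np.float64(29.5)), (180, np.float64(25.5)), (240, np.float64(23.5)), (300, np.float64(21.5)), (360, np.float64(19.5))]
side -4.299589 [(np.float64(410.5), 30), (np.float64(409.5), 80), (np.float64(407.5), 130), (np.float64(405.5), 180), (np.float64(403.5), 230)]
```

The hob yaw is -4.3°, and the front and side edges agree. I'll find the bottom, then turn the knob by +24°.

```bash
python3 -m jog '0 0 0 0 0 0.5 -1;0 0 0 0 0 0 -1'; python3 -m jog '0 0 -6 0 -0.3 0 -1;0 0 -6 0 -0.3 0 -1;0 0 -6 0 -0.3 0 -1;0 0 -6 0 -0.3 0 -1;0 0 0 0 0 0 -1;0 0 0 0 0 0 -1'
```

```text
t: 13.2
eef_pos: [0.5527, 0.0567, 0.0397]
orientation: [-0.766, -3.047, 0.0]
force: [-2.1, -0.7, 6.9]
finger_gap: 0.0116
grip_force: 40.0
t: 13.8
eef_pos: [0.5532, 0.056, 0.0398]
orientation: [0.116, 3.137, 0.001]
force: [3.0, 5.6, 1.8]
finger_gap: 0.012
grip_force: 40.0
```

```bash
python3 - <<'E'
from h import *
s=state();M=R.from_rotvec(s["orientation"]).as_matrix();print(np.degrees(np.arctan2(-M[1,0],-M[0,0])),s["force"],s["ft_torque"],s["eef_pos"])
E
```

```text
-4.245479190056409 [3.04423267 5.55762108 1.80277052] [ 1.16383692 -0.70181251 -0.13166909] [0.55316416 0.05601427 0.03982268]
```

It is fully seated (contact at TCP z = 0.0397) and the nose points to -4.2°. Now release, lift and verify.

```bash
python3 -m jog '0 0 0 0 0 0 -0.1;0 0 0 0 0 0 -0.1;0 0 0 0 0 0 -0.1;0 0 0 0 0 0 -0.1'; python3 -m jog '0 0 0 0 0 -10 -0.1;0 0 0 0 0 -30 -0.1;0 0 0 -40 0 -30 -0.1;0 0 0 -40 0 -20 -0.1;0 0 0 0 0 0 -0.1;0 0 0 0 0 0 -0.1'; python3 - <<'E'
from h import *
m=cam("wrist");im=snapshot("wrist");save("w5",im)
w={}
for q,z in (("bore",.016),("nose",.045)):
  for d in pinpoint("wrist",q)[:2]: print(q,d["confidence"],d["at"],at_z(m,d["at"],z).round(4))
for dz in (0,.016): print(dz,proj(m,[.5556,.0561,.055+dz]),proj(m,[.5556+.026,.0561-.002,.045+dz]))
E
```

```text
t: 14.2
eef_pos: [0.5521, 0.0555, 0.0394]
orientation: [-0.116, -3.139, 0.0]
force: [0.8, -0.7, -0.1]
finger_gap: 0.0395
grip_force: 0.0
t: 14.8
eef_pos: [0.6325, 0.0496, 0.1302]
orientation: [0.116, 3.138, 0.0]
force: [-0.8, -0.4, 0.2]
finger_gap: 0.0414
grip_force: 0.0
bore 0.79 [322.8, 93.6] [0.5555 0.0537 0.016 ]
nose 0.96 [326.1, 132.5] [0.582  0.0542 0.045 ]
nose 0.44 [326.2, 89.6] [0.5524 0.0565 0.045 ]
0 [326.06186599  94.73556174] [325.87547489 131.97962317]
0.016 [326.13456808  95.33785853] [325.93109251 134.94073436]
```

View pics/w5.png

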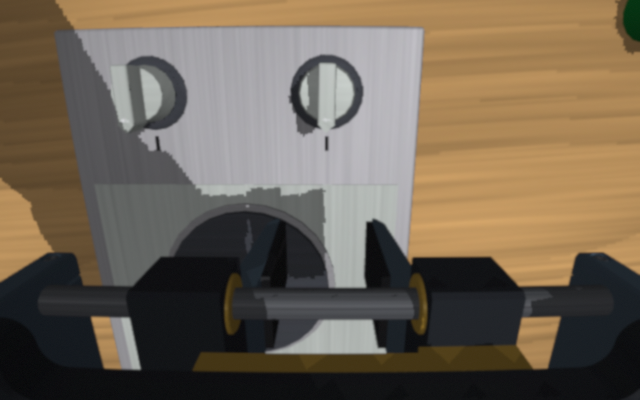

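The knob sits on the stem with its nose at (326,132), pointing straight at the mark at (326,143). That matches the fully home projection, and the gripper is clear, so I'm handing in.

```bash
python3 -c "
from cell import *
print(close_job())"
```

```text
the job is handed in; nothing more can be done
None
```

The knob is fitted on the bare stem at the fully home height, with its nose on the off mark to within about a degree by measurement. I released it, moved the arm clear and handed the job in at about 15 s; the hand-in gave no verdict back.

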